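# Mix a lidded cup by inversion in the crank mixer

## Task

The lidded cup standing in the hand-cranked mixer still has to be mixed: first clamp it by flipping the cam lever on top of the cradle all the way down flat, then turn the crank until the cup is fully upside down and leave it so for about two seconds. Then crank it back until the cup stands fully upright again, still clamped in its seat, and let go; do not disturb the other things on the desk.

Things in the scene. Friction and masses are not known exactly. Their poses are not given: they have to be found in the camera images.
- mixer: Fixed bench mixer: grey base 216 x 150 x 14 mm, two grey posts (50 mm wide, 150 mm high) and an aluminium cradle with a cup between them. Origin: centre of the base's underside, on the desk; z up. x runs along the cradle's shaft from the crank end (-x, turned to the robot's right front) to the far end, y to the left seen from the crank end. Shaft axis at y = 0, z = 125 mm.
- cradle (a joint): Turn of the cradle (with cup and crank) about the mixer's x axis, rad: 0 = cup upright, crank straight down; pi = cup upside down, crank straight up; stops at both. From 0 the crank rises over the mixer's +y side (clockwise seen from the crank end) and comes back the same way. Stiff, 0.18 N m, about 3 N at the grip; stays where it is left.
- crank_grip_mid (a point): Where to hold the crank: on the axis of its grip, a black sleeve 22 to 24 mm thick, 40 mm long, parallel to the mixer's x, free to spin on its pin (the tool need not turn with it). 22 mm from its inner, 18 mm from its outer end. Crank radius 65 mm. At the start at (-0.134, 0, 0.060) m in the mixer's frame.
- crank_hub (a point): End of the shaft on the crank side, at (-0.118, 0, 0.125) m in the mixer's frame. The hub (28 mm thick) stands above the grip while the crank is down, so a vertical gripper strikes it: lean the tool back 30 to 45 degrees, pointing down and to the mixer's +x, fingers closing along its y. The crank arm is 18 mm wide, its outer face 24 mm further in (+x) than crank_grip_mid.
- clamp_lever (a joint): Cam lever on top of the cradle, turning about an axis parallel to the mixer's y, rad: 0 = straight up (free), grows as it swings towards the mixer's +x (away from the crank), 1.57 = flat, cup clamped; stop at 1.6. Starts between -0.25 and 0.35. Takes 3 to 6 N at 50 mm; stays where it is left, but for a few hundredths of springing back. Its cam presses a pad 8 mm down on the cup's lid.
- lever_pivot (a point): Axis of the cam lever, at (-0.010, 0, 0.209) m in the mixer's frame while the cradle is upright. The lever is a black paddle 18 mm wide (along y) and 8 mm thick that reaches 77 mm from this axis.
- lever_end (a point): Centre of the thicker end of the cam lever (12 mm thick, 22 mm wide along y), 71 mm from lever_pivot.
- cup: The lidded specimen cup in the cradle, 64 mm in diameter and 64 mm high, closed. Origin: centre of its underside; z points to the lid.
- cup_seat (a point): Centre of the cradle floor on which the cup stands, 32 mm below the shaft axis at the start, inside a lip 6 mm high; turns with the cradle.
- cup_waiting: Another lidded specimen cup, 64 x 64 mm, on the desk beside the mixer; bystander. Origin: centre of its underside.
- timer: White bench timer, 66 x 62 x 18 mm, on the desk beside the mixer; bystander. Origin: centre of its underside.
- cup_blue: Lidded specimen cup, 64 x 64 mm, standing apart on the right; bystander. Origin: centre of its underside.
- stapler: Stapler, 128 x 34 x 42 mm, near the front edge on the right; bystander. Origin: centre of its underside.

How it is judged (in metres and radians):
On the way, in this order (a step that is already met when the one before it is completed fails the run):
1. the cam lever lies flat and the cup is clamped in its seat (value of joint clamp_lever above 1.42 rad and distance between cup and cup_seat below 0.008 m and value of joint cradle below 0.3 rad), for 0.2 s.
2. the clamped cup is fully upside down for a second (angle between cup's own z axis and vertical above 2.99 rad and value of joint clamp_lever above 1.42 rad), for 1 s.
At the end, for the whole second after the job is handed in: The cup stands upright (within 7 degrees) and at rest in its seat in the cradle (within 8 mm), the cradle is turned back (within 0.12 rad of its upright stop) and the cam lever still lies flat (above 1.42 rad) (angle between cup's own z axis and vertical below 0.12 rad and value of joint cradle below 0.12 rad and value of joint clamp_lever above 1.42 rad and distance between cup and cup_seat below 0.008 m and linear speed of cup below 0.01 m/s); the robot touches nothing.
It fails at once if the cradle is turned over while the clamp is open (value of joint cradle above 0.5 rad and value of joint clamp_lever below 1.3 rad).
It fails at once if the cup comes out of its seat (distance between cup and cup_seat above 0.015 m).
It fails at once if a bystander is disturbed (distance of any of cup_waiting, timer, cup_blue, stapler from where it was at the start of the episode above 0.03 m).
It also fails if it takes over 69 s, if anything falls off the work surface, if the arm or the gripper's body presses on something with over 40 N, if the wrist force passes 120 N, or if a joint passes its speed limit or range.

## Robot

A 6-joint arm with a two-finger parallel gripper is mounted at the origin on a cart in front of the work surface, level with it; the furniture and walls round the work are solid. World frame = base frame: x ahead of the robot, y to its left, z up, the work surface at z = 0. Lengths are in m, angles in degrees, forces in N, time in s.
With the tool pointing down it reaches from about 0.2 to 0.875 m from the base axis. Payload 3.4 kg.
Tool frame: the origin (TCP) lies midway between the tips of the shut fingers; the grasp point (between the pads) lies 19 mm behind it; z points along the fingers, y is the line along which they close (so a half turn about z gives the same grasp; the last joint's range is limited). The gripper opens to 94 mm and grips with 3 to 60 N. Pads are 16 mm wide; open, the fingers measure 119 mm over their backs; the gripper's body (75 mm by 177 mm) begins 78 mm behind the grasp point.
Start: joints at [62.911, 15.808, 86.224, -0, 77.962, -6.933], TCP at [0.198, 0.54, 0.205] pointing down, gripper open.
Joint ranges: [-165.64, 165.64], [-43.16, 119.46], [12.63, 154.43], [-67.54, 247.53], [6.08, 155.33], [-154.97, 154.97]. Speed limits (degrees/s): [147.25, 147.25, 180, 180, 180, 180].

## Interface

Orientations are given as [roll, pitch, yaw] about the fixed x, y, z axes, in that order (R = Rz(yaw) Ry(pitch) Rx(roll)).
In Python, from station import r gives the robot as it stands.
- The arm moves only by the shell command python3 drive.py 'ROWS'. ROWS is a JSON list that holds a single list of rows (three levels of brackets), with 1 to 8 rows, each of 7 numbers: the finger opening in m, then dx, dy, dz in mm, then a rotation vector rx, ry, rz in degrees; each row is the pose to reach, as a shift and turn from the pose commanded when the command began, along the tool's axes at that moment; what a row does not reach only later rows make up. A row lasts 1/10 s, in which the tool goes at most 0.05 m and 8.59 degrees, less where a joint would pass 70% of its speed; a pose out of reach is approached as far as the arm can. The fingers move at their own pace and stop on an object; the grip force is fixed at half the most. Time passes only in rows, so rows that do not move let the fingers close. It prints the time, the measured TCP pose, the force, the opening and the grip force at its end. Input that does not fit is refused with a message, and nothing moves.
- r.get_obs(): the state, without advancing time (a new reading comes with each control period).
- r.read_camera(name): name is "side" or "top"; returns the picture (420x560x3 uint8, blue, green, red); there is no depth.
- r.calibration(name): a dict with "fx", "fy", "cx", "cy" (pixels), "k1" (the pictures are not rectified: a ray, as slopes to the right and down, at radius r is drawn at 1 + k1 r^2 times it, then the intrinsics apply), "rvec" (rotation vector, rad) and "tvec" (3), from world to camera coordinates, as OpenCV has them. Camera axes: x right, y down, z forward; pixel columns grow to the right and rows downward; lengths in m; the calibration is good to about 2 mm. A picture is of the moment at which its call begins. calibration takes no time and is no camera call.
- r.finish_job(): hands the job in; it is judged then, once.
The state is a dict: "t": time; "qpos": joint angles; "qd": joint speeds; "joint_efforts": joint torques, N m; "eef_pos": TCP position; "orientation": TCP orientation; "force": force on the tool from outside, world axes, zero at the start; "ft_torque": the same for the moment, N m; "opening": finger opening in m; "grip_force": force on a finger pad.
Only numpy, scipy, OpenCV 4.12 (cv2) and the standard library are available. Lean on these libraries where they do the work, as an engineer would, in place of code of your own. Each camera call takes 0.05 s, during which the arm holds its last target. There are 200 camera calls.

## Working session

There is one attempt and no reset: what is moved stays moved. The work goes in short steps, Python scripts to look and compute and a shell command to move; the robot and the scene stay as the last step left them, time stands still between calls to the robot, and variables do not carry over. Pictures are saved under pics/ and viewed, at most 10 in all, crops included, and the job is handed in when it is done.

```bash
ls; mkdir -p pics
python3 - <<'E'
from station import r
import cv2
for n in("side","top"):
    cv2.imwrite(f"pics/{n}0.png",r.read_camera(n)); print(n,r.calibration(n))
o=r.get_obs();print(o["t"],o["eef_pos"],o["orientation"],o["opening"])
E
```

```text
drive.py
pics
station.py
side {'fx': 542.9793932378701, 'fy': 542.9793932378701, 'cx': 276.7159612159871, 'cy': 217.06660916220906, 'k1': -0.1887074314029066, 'rvec': array([ 0.18030983, -2.69613359,  1.48943542]), 'tvec': array([0.56158741, 0.22079251, 1.54374875])}
top {'fx': 507.8683672681658, 'fy': 507.8683672681658, 'cx': 282.99958722636467, 'cy': 204.05401722721854, 'k1': -0.023617744167210877, 'rvec': array([ 2.09270343, -2.13134125,  0.21758819]), 'tvec': array([-0.05078424,  0.58834065,  1.4348052 ])}
0.1 [0.19792563 0.53932902 0.20471213] [-1.79907894e+02 -9.66476141e-03  1.59844099e+02] 0.09375654249491967
```

View pics/side0.png

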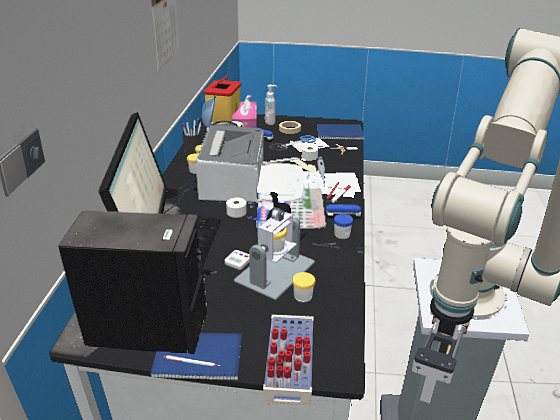

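View pics/top0.png

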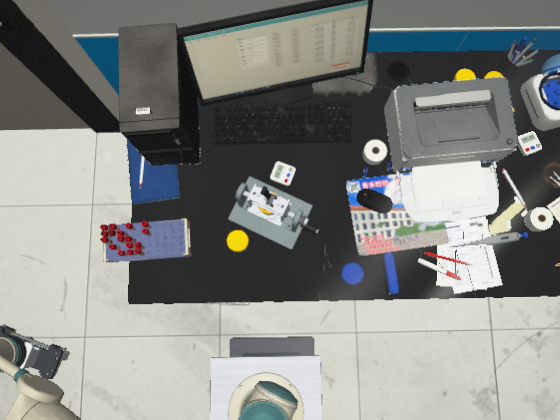

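```bash
cat > h.py <<'E'
import numpy as np, cv2
from station import r
from scipy.spatial.transform import Rotation as R
def cam(n):
    c=r.calibration(n); K=np.array([[c["fx"],0,c["cx"]],[0,c["fy"],c["cy"]],[0,0,1]]); return K,np.array([c["k1"],0,0,0,0.]),c["rvec"],c["tvec"]
def ray(n,uv):
    K,d,rv,t=cam(n); M=cv2.Rodrigues(rv)[0]
    p=cv2.undistortPoints(np.array([[uv]],float),K,d)[0,0]
    return -M.T@t, M.T@np.array([p[0],p[1],1])
def onz(n,uv,z):
    o,v=ray(n,uv); return o+v*(z-o[2])/v[2]
def proj(n,P):
    K,d,rv,t=cam(n); return cv2.projectPoints(np.atleast_2d(np.array(P,float)),rv,t,K,d)[0][:,0]
E
python3 - <<'E'
from h import *
a=cv2.imread("pics/top0.png")[165:255,215:335]; cv2.imwrite("pics/topc.png",cv2.resize(a,None,fx=6,fy=6,interpolation=cv2.INTER_CUBIC))
a=cv2.imread("pics/side0.png")[185:305,220:330]; cv2.imwrite("pics/sidec.png",cv2.resize(a,None,fx=5,fy=5,interpolation=cv2.INTER_CUBIC))
E
```

```text
(no output)
```

View pics/topc.png

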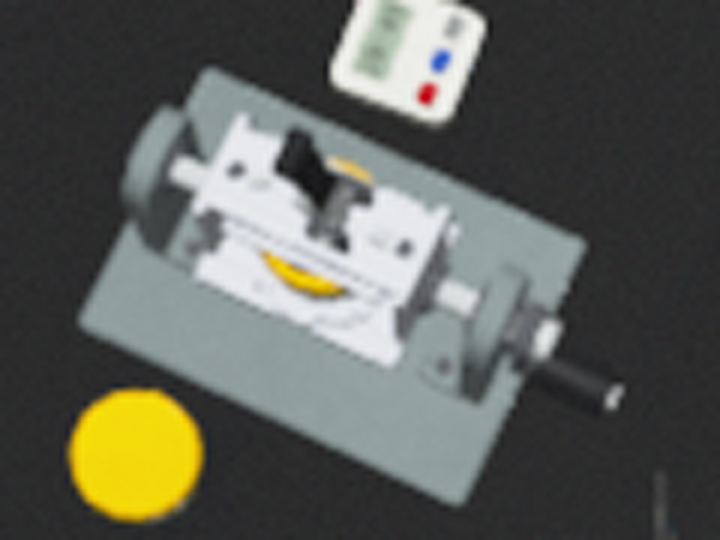

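View pics/sidec.png

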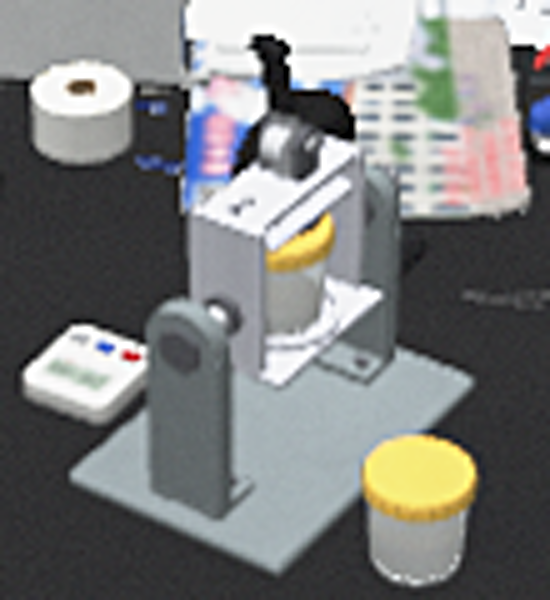

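The top crop shows the base plate corners at crop (210,68), (585,243), (462,503), (80,322), crank grip end at (612,397), lever tip at about (297,150). The side crop shows base corners at (72,478), (280,572), (473,380), and the lever standing nearly upright, its end at about (270,48).

Run:
```python
from h import *
T=lambda u,v:(u/6+215-.4,v/6+165-.4); S=lambda u,v:(u/5+220-.4,v/5+185-.4)
# mixer corners: (+x far end = image left)
tc=[T(210,68),T(585,243),T(462,503),T(80,322)]
P=[onz("top",c,.014) for c in tc]
for p in P: print(p.round(4))
print([np.linalg.norm(P[i]-P[(i+1)%4]).round(4) for i in range(4)])
Q=[onz("side",S(*c),.014) for c in [(72,478),(280,572),(473,380)]]
for p in Q: print("side",p.round(4))
c=np.mean(P,0); xd=(P[0]-P[1])+(P[3]-P[2]); yaw=np.arctan2(xd[1],xd[0]); print("centre",c,np.degrees(yaw))
ex=np.array([np.cos(yaw),np.sin(yaw),0]); ey=np.array([-ex[1],ex[0],0]); ez=np.array([0,0,1.])
M=lambda x,y,z:np.array([c[0],c[1],0])+x*ex+y*ey+z*ez
for nm,m in dict(pivot=(-.01,0,.209),hub=(-.118,0,.125),grip=(-.134,0,.06),gripend=(-.152,0,.06)).items():
    w=M(*m);t=proj("top",w)[0];s=proj("side",w)[0]
    print(nm,w.round(4),"topcrop",((t+.4-[215,165])*6).round(),"sidecrop",((s+.4-[220,185])*5).round())
for a in np.arange(-.25,.36,.1):
    w=M(-.01+.071*np.sin(a),0,.209+.071*np.cos(a));t=proj("top",w)[0];s=proj("side",w)[0]
    print(a.round(2),w.round(3),((t+.4-[215,165])*6).round(),((s+.4-[220,185])*5).round())
for n,z,lo,hi in(("cup_w lid",.064,(20,150,150),(35,255,255)),):
    print(onz("top",T(137,455),.064).round(3))
print("timer",onz("top",T(410,60),.018).round(3), "blue",onz("top",(352,273),.064).round(3))
```

```text
[0.6874 0.0396 0.014 ]
[ 0.5922 -0.1499  0.014 ]
[ 0.4613 -0.0848  0.014 ]
[0.5563 0.1057 0.014 ]
[np.float64(0.212), np.float64(0.1462), np.float64(0.2129), np.float64(0.1468)]
side [0.685  0.0482 0.014 ]
side [0.5548 0.1135 0.014 ]
side [ 0.4615 -0.079   0.014 ]
centre [ 0.57432726 -0.02236468  0.014     ] 63.41048712427938
pivot [ 0.5699 -0.0313  0.209 ] topcrop [342. 208.] sidecrop [289. 135.]
hub [ 0.5215 -0.1279  0.125 ] topcrop [555. 344.] sidecrop [388. 176.]
grip [ 0.5143 -0.1422  0.06  ] topcrop [579. 381.] sidecrop [399. 253.]
gripend [ 0.5063 -0.1583  0.06  ] topcrop [613. 397.] sidecrop [414. 240.]
-0.25 [ 0.562 -0.047  0.278] [375. 190.] [308.  15.]
-0.15 [ 0.565 -0.041  0.279] [360. 183.] [301.  18.]
-0.05 [ 0.568 -0.034  0.28 ] [345. 175.] [294.  22.]
0.05 [ 0.571 -0.028  0.28 ] [330. 168.] [287.  27.]
0.15 [ 0.575 -0.022  0.279] [315. 161.] [279.  33.]
0.25 [ 0.578 -0.016  0.278] [300. 155.] [272.  41.]
0.35 [ 0.581 -0.01   0.276] [286. 150.] [265.  49.]
[0.481 0.072 0.064]
timer [ 0.689 -0.063  0.018] blue [ 0.382 -0.255  0.064]
```

```bash
cat >> h.py <<'E'
yaw=np.radians(63.4); C=np.array([.5743,-.0205,0]); th=np.radians(38)
ex=np.array([np.cos(yaw),np.sin(yaw),0]); ey=np.array([-ex[1],ex[0],0]); ez=np.array([0,0,1.])
M=lambda x,y,z:C+x*ex+y*ey+z*ez
RT=np.c_[np.cos(th)*ex+np.sin(th)*ez,-ey,np.sin(th)*ex-np.cos(th)*ez]
def delta(W,Rt=RT,p0=None,R0=None):
    o=r.get_obs(); p0=o["eef_pos"] if p0 is None else p0
    R0=R.from_euler("xyz",o["orientation"],degrees=True).as_matrix() if R0 is None else R0
    return (R0.T@(np.asarray(W)-p0)).round(4), R.from_matrix(R0.T@Rt).as_rotvec(degrees=True).round(1)
E
python3 - <<'E'
from h import *
for W in ([.198,.539,.36],[.3,.25,.38],[.42,-.10,.36],M(-.06,0,.265)): print(np.round(W,3),delta(W))
E
```

```text
[0.198 0.539 0.36 ] (array([-0.0002, -0.0005, -0.1553]), array([-31.9,  28.5,  92.5]))
[0.3  0.25 0.38] (array([-0.1955, -0.2367, -0.1749]), array([-31.9,  28.5,  92.5]))
[ 0.42 -0.1   0.36] (array([-0.4287, -0.5239, -0.1545]), array([-31.9,  28.5,  92.5]))
[ 0.547 -0.074  0.265] (array([-0.5395, -0.4556, -0.0596]), array([-31.9,  28.5,  92.5]))
```
Rotvec magnitude ~102°; 12+ rows. First command: rise, then head to (.3,.25,.38) with rotation half.
Rows: max .05/row: distances: up .155 (4 rows at .04), then .307 (7 rows).

The manual's scale: shifts go in mm. Converting my numbers, -0.05 m is -50, -0.04 m is -40.

```bash
python3 drive.py '[[[0,0,0,-50,0,0,0],[0,0,0,-100,-2,2,6],[0,-10,-10,-150,-4,4,12],[0,-40,-45,-165,-6.5,6,18],[0,-70,-80,-175,-9,8,26],[0,-100,-115,-175,-11,10,33],[0,-130,-150,-175,-14,12,40],[0,-160,-190,-175,-16,14,47]]]'
```

Run:
```python
from h import *
for W in ([.42,-.10,.36],M(-.06,0,.265)): print(delta(W))
print(r.get_obs()["qpos"])
```

```text
t: 0.9
eef_pos: [0.2821, 0.3061, 0.3803]
orientation: [170.9, -18.6, 113.8]
force: [1.1, -0.0, 1.4]
opening: 0.0331
grip_force: 0.0
(array([-0.4113, -0.0189, -0.1217]), array([-15.4,  14.4,  45.7]))
(array([-0.468 ,  0.0936, -0.0215]), array([-15.4,  14.4,  45.7]))
[ 19.05776616 -10.07632995  93.43878941  19.11525272  88.68721189
  -2.38409456]
```

To row units: -0.365 m is -365, -0.322 m is -322.

```bash
python3 drive.py '[[[0,-46,-2,-14,-2,2,6],[0,-92,-4,-28,-4,4,12],[0,-138,-6,-42,-6,5.5,17.5],[0,-184,-8,-56,-8,7.2,23],[0,-230,-10,-70,-10,9,29],[0,-276,-12,-84,-12,11,35],[0,-322,-14,-98,-14,13,41],[0,-365,-17,-110,-15.4,14.4,45.7]]]'
python3 - <<'E'
from h import *
for W in ([.42,-.10,.36],M(-.06,0,.265)): print(delta(W))
print(r.get_obs()["qpos"])
E
```

```text
t: 1.7
eef_pos: [0.4029, -0.0465, 0.365]
orientation: [-179.9, -37.9, 63.2]
force: [1.8, -0.4, 0.1]
opening: 0.0006
grip_force: 0.0
(array([-0.0346,  0.0393, -0.0207]), array([ 0. ,  0.1, -0.2]))
(array([-0.0295,  0.1416,  0.1035]), array([ 0. ,  0.1, -0.2]))
[-51.61599841  -2.46719374  96.94086492  34.64704776 101.37945992
 -22.66502361]
```

```bash
python3 drive.py '[[[0,-15,30,10,0,0,0],[0,-29.5,70,40,0,0,0],[0,-29.5,105,70,0,0,0],[0,-29.5,141.6,103.5,0,0,0],[0,-29.5,141.6,103.5,0,0,0],[0,-29.5,141.6,103.5,0,0,0]]]'
python3 - <<'E'
from h import *
for a in (.1,.3,.5,.7,.9,1.1,1.3,1.45,1.57,1.62):
    k=.004+.008*abs(np.cos(a+th)); rho=.055
    x=-.010+rho*np.sin(a)-k*np.cos(a); z=.209+rho*np.cos(a)+k*np.sin(a)
    print(a,x.round(4),z.round(4),delta(M(x,0,z)))
cv2.imwrite("pics/s1.png",cv2.resize(r.read_camera("side")[150:310,200:400],None,fx=4,fy=4,interpolation=cv2.INTER_CUBIC))
E
```

```text
t: 2.3
eef_pos: [0.5473, -0.0702, 0.2643]
orientation: [-179.7, -37.9, 63.5]
force: [-0.5, -0.4, 0.2]
opening: 0.0008
grip_force: 0.0
0.1 -0.0142 0.2647 (array([0.0336, 0.0021, 0.0256]), array([-0.4,  0.1,  0.1]))
0.3 -0.0019 0.2641 (array([0.043 , 0.0022, 0.0337]), array([-0.4,  0.1,  0.1]))
0.5 0.0101 0.2607 (array([0.0504, 0.0023, 0.0437]), array([-0.4,  0.1,  0.1]))
0.7 0.0211 0.2547 (array([0.0554, 0.0023, 0.0552]), array([-0.4,  0.1,  0.1]))
0.9 0.0306 0.2464 (array([0.0577, 0.0024, 0.0676]), array([-0.4,  0.1,  0.1]))
1.1 0.0365 0.2389 (array([0.0578, 0.0025, 0.0772]), array([-0.4,  0.1,  0.1]))
1.3 0.0411 0.2305 (array([0.0563, 0.0025, 0.0866]), array([-0.4,  0.1,  0.1]))
1.45 0.0436 0.2237 (array([0.0541, 0.0026, 0.0935]), array([-0.4,  0.1,  0.1]))
1.57 0.045 0.218 (array([0.0517, 0.0026, 0.0989]), array([-0.4,  0.1,  0.1]))
1.62 0.0454 0.2155 (array([0.0505, 0.0026, 0.1011]), array([-0.4,  0.1,  0.1]))
```

View pics/s1.png

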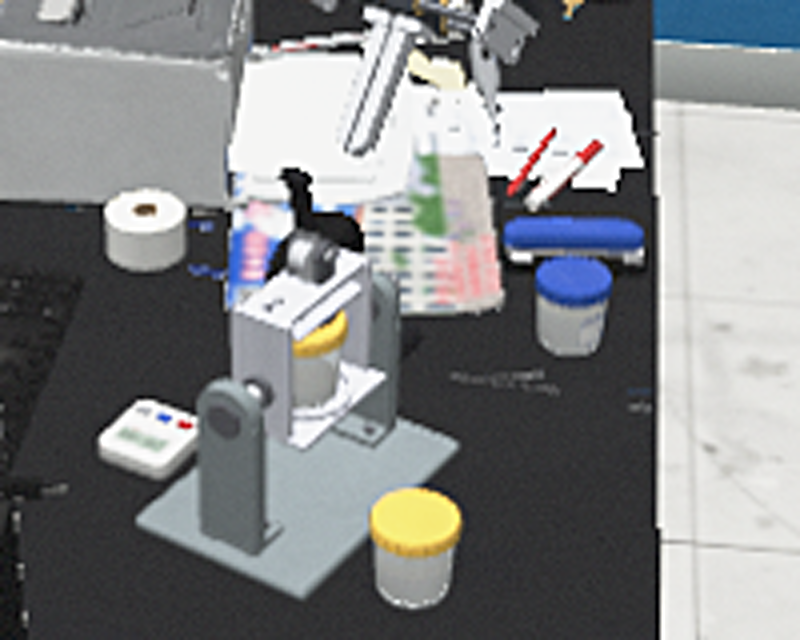

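The fingers (tip at crop (358,152)) stand on the crank side of the upright lever (end at (295,180)), level with it. Next: push.

```bash
python3 - <<'E'
from h import *
print(proj("side",r.get_obs()["eef_pos"])[0], (358/4+200,152/4+150))
E
python3 drive.py '[[[0,33,2,25,0,0,0],[0,43,2,34,0,0,0],[0,50,2,44,0,0,0],[0,53,2,50,0,0,0],[0,55.5,2,55,0,0,0],[0,56.5,2,61,0,0,0],[0,57.7,2,68,0,0,0],[0,57.8,2,77,0,0,0]]]'
```

```text
[287.47444852 187.80221096] (289.5, 188.0)
t: 3.15
eef_pos: [0.5911, 0.0115, 0.24]
orientation: [180.0, -37.9, 63.6]
force: [-1.1, -0.5, 2.7]
opening: 0.0004
grip_force: 1.6
```

Contact as planned (about 3 N). Next: press it to the stop.

To row units: 0.0235 m is 23.5, 0.022 m is 22.

```bash
python3 drive.py '[[[0,-0.5,0,4,0,0,0],[0,-1,0,8,0,0,0],[0,-2.5,0,12,0,0,0],[0,-3.5,0,15.5,0,0,0],[0,-5,0,19,0,0,0],[0,-6.5,0,22,0,0,0],[0,-7,0,23.5,0,0,0],[0,-7,0,23.5,0,0,0]]]'
```

```text
t: 3.95
eef_pos: [0.5948, 0.019, 0.2172]
orientation: [180.0, -37.8, 63.6]
force: [-1.7, -2.4, 3.4]
opening: 0.0003
grip_force: 1.7
```

```bash
python3 drive.py '[[[0,-0.6,0,0.8,0,0,0],[0,-1.2,0,1.6,0,0,0],[0,-1.8,0,2.4,0,0,0],[0,-1.8,0,2.4,0,0,0]]]'
```

```text
t: 4.35
eef_pos: [0.5954, 0.0189, 0.2161]
orientation: [179.8, -37.9, 63.7]
force: [-4.7, -5.4, 10.6]
opening: 0.0005
grip_force: 5.4
```

```bash
python3 drive.py '[[[0,-0.6,0,0.8,0,0,0],[0,-1.2,0,1.6,0,0,0],[0,-1.2,0,1.6,0,0,0]]]' ; python3 drive.py '[[[0,10,0,-13,0,0,0],[0,10,0,-50,0,0,0],[0,10,0,-90,0,0,0],[0.06,10,0,-130,0,0,0],[0.06,10,0,-170,0,0,0],[0.06,10,0,-190,0,0,0]]]'
python3 - <<'E'
from h import *
d=RT@[0,0,1]
g=M(-.136,0,.060)+.019*d
for b in (.15,.1,.06,0): print(b,(g-b*d).round(3),delta(g-b*d))
cv2.imwrite("pics/s2.png",cv2.resize(r.read_camera("side")[185:305,220:330],None,fx=4,fy=4,interpolation=cv2.INTER_CUBIC))
E
```

```text
t: 4.65
eef_pos: [0.5966, 0.0183, 0.2158]
orientation: [179.6, -38.0, 63.8]
force: [-4.9, -8.3, 16.5]
opening: 0.0002
grip_force: 8.1
t: 5.25
eef_pos: [0.5465, -0.0795, 0.3705]
orientation: [179.8, -37.8, 63.7]
force: [-0.0, 0.3, 0.3]
opening: 0.0209
grip_force: 0.0
0.15 [ 0.477 -0.214  0.163] (array([-0.2467, -0.0026,  0.0708]), array([0. , 0.2, 0.2]))
0.1 [ 0.491 -0.187  0.124] (array([-0.2465, -0.0026,  0.1208]), array([0. , 0.2, 0.2]))
0.06 [ 0.502 -0.165  0.092] (array([-0.2464, -0.0026,  0.1608]), array([0. , 0.2, 0.2]))
0 [ 0.519 -0.132  0.045] (array([-0.2462, -0.0027,  0.2208]), array([0. , 0.2, 0.2]))
```

View pics/s2.png

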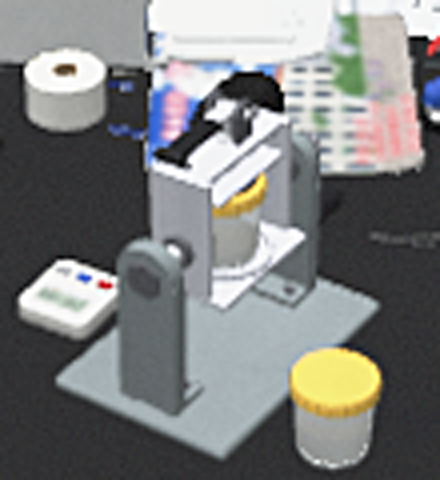

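The lever lies flat on the cradle (end at crop (175,155)), cup still seated. Now to the pre-grasp pose behind the crank grip.

```bash
python3 drive.py '[[[0.07,-45,0,0,0,0,0],[0.07,-90,0,0,0,0,0],[0.07,-135,-1,0,0,0,0],[0.07,-180,-2,0,0,0,0],[0.07,-220,-2.6,10,0,0,0],[0.07,-246.5,-2.6,40,0,0.2,0.2],[0.07,-246.5,-2.6,70.8,0,0.2,0.2],[0.07,-246.5,-2.6,70.8,0,0.2,0.2]]]'
python3 - <<'E'
from h import *
d=RT@[0,0,1]
g=M(-.136,0,.060)+.019*d
print(delta(g))
a=r.read_camera("top")[165:275,235:375]; cv2.imwrite("pics/t2.png",cv2.resize(a,None,fx=5,fy=5,interpolation=cv2.INTER_CUBIC))
E
```

```text
t: 6.1
eef_pos: [0.4752, -0.2084, 0.1578]
orientation: [-179.2, -38.3, 63.0]
force: [-0.5, -0.1, 0.1]
opening: 0.0698
grip_force: 0.0
(array([-0.0008,  0.006 ,  0.143 ]), array([-0.6, -0.3, -0.3]))
```

View pics/t2.png

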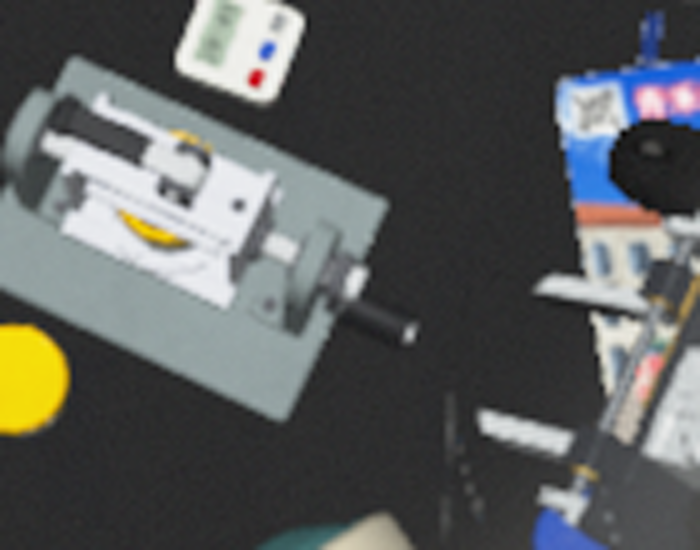

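The top view shows the fingertips at crop (540,285) and (483,418), straddling the line of the grip (end at (408,332)); path is free. I'll advance most of the way and recheck.

```bash
python3 drive.py '[[[0.07,0,0,20,0,0,0],[0.07,0,0,45,0,0,0],[0.07,0,2,70,0,0,0],[0.07,0,2,70,0,0,0],[0.07,0,2,70,0,0,0]]]'
python3 - <<'E'
from h import *
d=RT@[0,0,1]
g=M(-.136,0,.060)+.019*d
print(delta(g))
E
```

```text
t: 6.65
eef_pos: [0.4985, -0.1749, 0.1073]
orientation: [-180.0, -38.0, 63.5]
force: [0.9, 0.1, 0.2]
opening: 0.0704
grip_force: 0.0
(array([-0.0008, -0.0013,  0.0784]), array([-0.1, -0. ,  0.1]))
```

To row units: 0.0784 m is 78.4, 0.055 m is 55.

```bash
python3 drive.py '[[[0.07,0,-1,30,0,0,0],[0.07,-0.8,-1,55,0,0,0],[0.07,-0.8,-1,78.4,0,0,0],[0.07,-0.8,-1,78.4,0,0,0],[0,-0.8,-1,78.4,0,0,0],[0,-0.8,-1,78.4,0,0,0],[0,-0.8,-1,78.4,0,0,0],[0,-0.8,-1,78.4,0,0,0]]]'
python3 - <<'E'
from h import *
d=RT@[0,0,1]
print(delta(M(-.136,0,.060)+.019*d))
E
```

```text
t: 7.45
eef_pos: [0.5186, -0.1321, 0.0447]
orientation: [-180.0, -38.0, 63.4]
force: [0.2, 0.4, 0.1]
opening: 0.0414
grip_force: 0.0
(array([ 0.0006, -0.0001,  0.    ]), array([-0., -0., -0.]))
```

```bash
python3 drive.py '[[[0,0,0,0,0,0,0],[0,0,0,0,0,0,0],[0,0,0,0,0,0,0],[0,0,0,0,0,0,0],[0,0,0,0,0,0,0],[0,0,0,0,0,0,0]]]'
python3 - <<'E'
from h import *
cv2.imwrite("pics/s3.png",cv2.resize(r.read_camera("side")[180:310,230:350],None,fx=5,fy=4.6,interpolation=cv2.INTER_CUBIC))
for i in range(1,9):
    p=np.pi*i/16; h=.065*(1-np.cos(p)); print(i,(np.sin(th)*h).round(4),(-.065*np.sin(p)).round(4),(-np.cos(th)*h).round(4))
E
```

```text
t: 8.05
eef_pos: [0.5177, -0.1311, 0.0439]
orientation: [-179.8, -38.1, 63.4]
force: [-4.1, -1.6, 3.2]
opening: 0.0225
grip_force: 29.8
1 0.0008 -0.0127 -0.001
2 0.003 -0.0249 -0.0039
3 0.0067 -0.0361 -0.0086
4 0.0117 -0.046 -0.015
5 0.0178 -0.054 -0.0228
6 0.0247 -0.0601 -0.0316
7 0.0322 -0.0638 -0.0412
8 0.04 -0.065 -0.0512
```

View pics/s3.png

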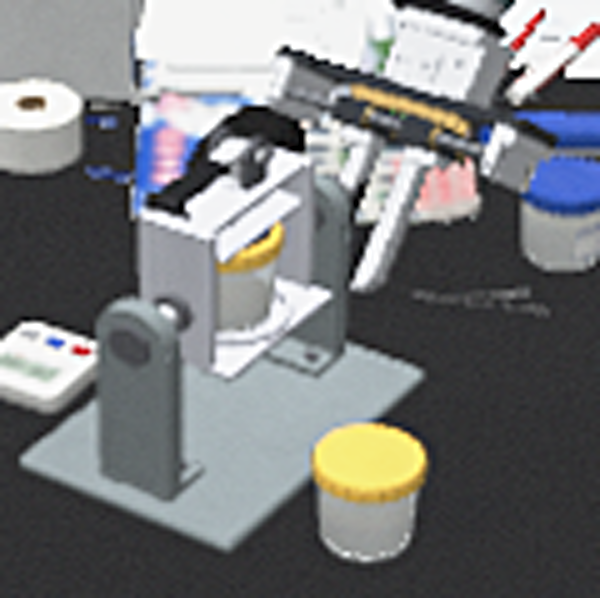

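The fingers hold the grip (opening 22.5 mm, 30 N), finger at crop (370,280). Crank the first quarter.

```bash
python3 drive.py '[[[0,0.8,-12.7,-1,0,0,0],[0,3,-24.9,-3.9,0,0,0],[0,6.7,-36.1,-8.6,0,0,0],[0,11.7,-46,-15,0,0,0],[0,17.8,-54,-22.8,0,0,0],[0,24.7,-60.1,-31.6,0,0,0],[0,32.2,-63.8,-41.2,0,0,0],[0,40,-65,-51.2,0,0,0]]]'
python3 - <<'E'
from h import *
d=RT@[0,0,1]
print(delta(M(-.136,.065,.125)+.019*d))
for i in range(9,17):
    p=np.pi*i/16; h=-.065*np.cos(p); print(i,(np.sin(th)*h).round(4),(.065-.065*np.sin(p)).round(4),(-np.cos(th)*h).round(4))
E
```

```text
t: 8.9
eef_pos: [0.4599, -0.1023, 0.1102]
orientation: [-179.9, -38.0, 63.4]
force: [2.5, -2.8, -2.6]
opening: 0.0224
grip_force: 29.8
(array([-0.0001,  0.0007,  0.0002]), array([-0.1, -0. , -0. ]))
9 0.0078 0.0012 -0.01
10 0.0153 0.0049 -0.0196
11 0.0222 0.011 -0.0285
12 0.0283 0.019 -0.0362
13 0.0333 0.0289 -0.0426
14 0.037 0.0401 -0.0473
15 0.0392 0.0523 -0.0502
16 0.04 0.065 -0.0512
```

To row units: 0.065 m is 65, 0.0523 m is 52.3.

```bash
python3 drive.py '[[[0,7.8,1.2,-10,0,0,0],[0,15.3,4.9,-19.6,0,0,0],[0,22.2,11,-28.5,0,0,0],[0,28.3,19,-36.2,0,0,0],[0,33.3,28.9,-42.6,0,0,0],[0,37,40.1,-47.3,0,0,0],[0,39.2,52.3,-50.2,0,0,0],[0,40,65,-51.2,0,0,0]]]'
python3 - <<'E'
from h import *
d=RT@[0,0,1]
print(delta(M(-.136,0,.190)+.019*d))
E
```

```text
t: 9.7
eef_pos: [0.5178, -0.1311, 0.1741]
orientation: [-179.6, -38.1, 63.4]
force: [-4.5, -1.9, -3.0]
opening: 0.0221
grip_force: 29.8
(array([ 0.0005,  0.001 , -0.0008]), array([-0.4, -0.1, -0. ]))
```

To row units: 0.004 m is 4, 0.002 m is 2.

```bash
python3 drive.py '[[[0,0,2,0,0,0,0],[0,0,4,0,0,0,0],[0,0,4,0,0,0,0]]]'
python3 - <<'E'
from h import *
cv2.imwrite("pics/s4.png",cv2.resize(r.read_camera("side")[170:310,220:340],None,fx=4.5,fy=4.2,interpolation=cv2.INTER_CUBIC))
E
```

```text
t: 10.0
eef_pos: [0.5183, -0.1313, 0.1739]
orientation: [-179.2, -38.1, 63.3]
force: [-12.7, -2.2, 4.9]
opening: 0.0221
grip_force: 29.8
```

View pics/s4.png

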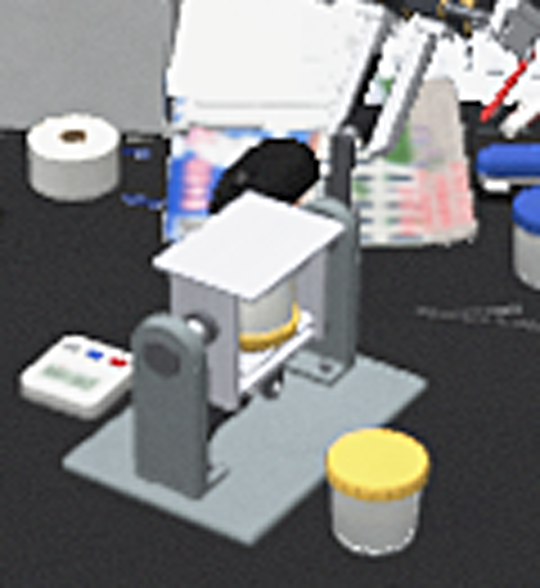

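The cradle is inverted: crank straight up at crop (345,160), yellow lid below at (265,335), cup seated; the force rise shows the stop. Hold for over two seconds.

```bash
for i in 1; do :; done
python3 drive.py '[[[0,0,0,0,0,0,0],[0,0,0,0,0,0,0],[0,0,0,0,0,0,0],[0,0,0,0,0,0,0],[0,0,0,0,0,0,0],[0,0,0,0,0,0,0],[0,0,0,0,0,0,0],[0,0,0,0,0,0,0]]]'
python3 drive.py '[[[0,0,0,0,0,0,0],[0,0,0,0,0,0,0],[0,0,0,0,0,0,0],[0,0,0,0,0,0,0],[0,0,0,0,0,0,0],[0,0,0,0,0,0,0],[0,0,0,0,0,0,0],[0,0,0,0,0,0,0]]]'
python3 drive.py '[[[0,0,0,0,0,0,0],[0,0,0,0,0,0,0],[0,0,0,0,0,0,0],[0,0,0,0,0,0,0],[0,0,0,0,0,0,0],[0,0,0,0,0,0,0]]]'
python3 drive.py '[[[0,-0.8,-16.7,1,0,0,0],[0,-3,-28.9,3.9,0,0,0],[0,-6.7,-40.1,8.6,0,0,0],[0,-11.7,-50,15,0,0,0],[0,-17.8,-58,22.8,0,0,0],[0,-24.7,-64.1,31.6,0,0,0],[0,-32.2,-67.8,41.2,0,0,0],[0,-40,-69,51.2,0,0,0]]]'
```

```text
t: 10.85
eef_pos: [0.5183, -0.1313, 0.1739]
orientation: [-179.2, -38.1, 63.3]
force: [-12.5, -1.7, 3.5]
opening: 0.0223
grip_force: 29.8
t: 11.65
eef_pos: [0.5183, -0.1313, 0.1739]
orientation: [-179.2, -38.1, 63.3]
force: [-11.1, -2.0, 3.7]
opening: 0.0222
grip_force: 29.8
t: 12.25
eef_pos: [0.5183, -0.1313, 0.1739]
orientation: [-179.2, -38.1, 63.3]
force: [-12.0, -2.5, 4.9]
opening: 0.0223
grip_force: 29.8
t: 13.05
eef_pos: [0.46, -0.1023, 0.109]
orientation: [-179.9, -38.1, 63.4]
force: [-2.6, -4.2, 4.2]
opening: 0.0223
grip_force: 29.9
```

Now the second quarter, ending 3 mm past into the stop.

```bash
python3 drive.py '[[[0,-7.8,1.2,10,0,0,0],[0,-15.3,4.9,19.6,0,0,0],[0,-22.2,11,28.5,0,0,0],[0,-28.3,19,36.2,0,0,0],[0,-33.3,28.9,42.6,0,0,0],[0,-37,40.1,47.3,0,0,0],[0,-39.2,52.3,50.2,0,0,0],[0,-40,65,51.2,0,0,0]]]'
python3 drive.py '[[[0,0,2,0,0,0,0],[0,0,4,0,0,0,0],[0,0,4,0,0,0,0],[0,0,4,0,0,0,0]]]'
```

```text
t: 13.85
eef_pos: [0.5176, -0.1309, 0.0437]
orientation: [-179.7, -38.1, 63.3]
force: [-7.5, -6.4, 9.4]
opening: 0.0221
grip_force: 29.9
t: 14.25
eef_pos: [0.5183, -0.1313, 0.0437]
orientation: [-179.4, -38.1, 63.4]
force: [-11.6, -5.4, 8.6]
opening: 0.022
grip_force: 29.8
```

At the stop. Relieve the pressure, open, and retreat along the tool axis.

```bash
python3 drive.py '[[[0,0,-3,0,0,0,0],[0.07,0,-3,0,0,0,0],[0.07,0,-3,0,0,0,0],[0.07,0,-3,0,0,0,0],[0.07,0,-3,0,0,0,0],[0.07,0,-3,0,0,0,0],[0.07,0,-3,0,0,0,0],[0.07,0,-3,0,0,0,0]]]'
python3 drive.py '[[[0.07,0,0,-20,0,0,0],[0.07,0,0,-50,0,0,0],[0.07,0,0,-85,0,0,0],[0.07,0,0,-120,0,0,0],[0.07,0,0,-150,0,0,0],[0.07,0,0,-150,0,0,0],[0.07,0,0,-150,0,0,0]]]'
python3 - <<'E'
from h import *
a=cv2.resize(r.read_camera("side")[185:305,220:330],None,fx=3.6,fy=4,interpolation=cv2.INTER_CUBIC)
b=cv2.resize(r.read_camera("top")[165:285,235:335],None,fx=4,fy=4,interpolation=cv2.INTER_CUBIC)
cv2.imwrite("pics/f.png",np.hstack([a,b]))
E
```

```text
t: 15.05
eef_pos: [0.5192, -0.1315, 0.0439]
orientation: [-179.8, -38.1, 63.4]
force: [0.1, 0.5, 0.2]
opening: 0.0696
grip_force: 0.0
t: 15.75
eef_pos: [0.4779, -0.2145, 0.1619]
orientation: [-179.9, -38.1, 63.3]
force: [1.8, 0.2, -0.7]
opening: 0.0697
grip_force: 0.0
```

View pics/f.png

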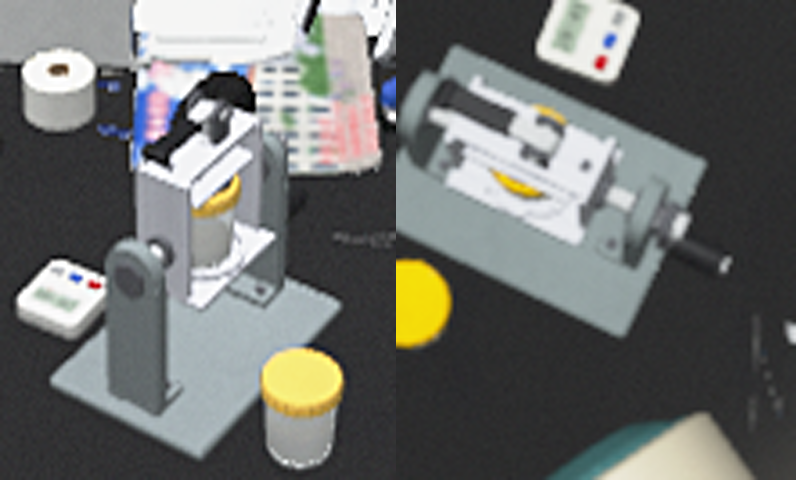

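The cup is upright and the lever still flat (end at left-panel (160,152)). The crank is down with the gripper clear, and nothing else has moved.

```bash
python3 -c "
from station import r
print(r.finish_job())"
```

```text
the job is handed in; nothing more can be done
None
```

The job is handed in: I clamped the cup, held it upside down for over two seconds and cranked it back upright; the last pictures show the lever flat, the gripper clear and nothing else moved, but the hand-in gave no verdict.

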